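Spacers between two bone drying boards

TASK

Take the two wooden spacer sticks out of the sloping rack and stand them on their narrow edges on the lower drying board, one centred along each of its two dark rubber strips. Then lay the upper drying board squarely over the lower one so that it rests level on both sticks, clear of the vertebra below, and let go. The stand may have been left at any height, so feel for the surface: set everything down gently, drop nothing and do not press hard on the stand, and leave the bystanding things alone.

Things in the scene. Friction and masses are not known exactly. Their poses are not given: they have to be found in the camera images.
- stand: Fixed adjustable stand carrying the lower drying board, plywood 210 (x) x 180 (y) x 12 mm, centred. Origin on the bench under the board's centre; x, y along its sides. The board's level upper face is clamped anywhere 60 to 114 mm above the origin: its height is NOT in this reading, feel or see it. Cushioned: sinks 1 mm per 8 N; over 30 N on it is pressing hard.
- stand_foot (a point): Same point and axes as the stand's origin, on the bench; it tells what is on the lower board. Two flush black rubber strips, 26 x 166 mm, run along y, centre lines at x = +70 and -70 mm. Between them a whale vertebra is fixed at the centre: 36 mm high, 50 mm across in x, about 135 mm long in y.
- rack: Fixed steel rack, base 170 (x) x 150 (y) mm, origin on the bench under its centre. Lower trough on its +x side; upper trough 90 mm further to -x (nearer the robot) and 35 mm higher. Sticks lie in it along y, leaning 30 degrees from upright, upper edge towards +x. Saddles 14 mm wide, reaching 30 mm up the stick's underside, hold each stick at y = +58 and -58 mm; its middle is free to be gripped.
- stick_a_center (a point): Centre of the wooden spacer stick in the lower trough, farther from the robot: 22 mm thick (own x), 160 mm long (own y), 48 mm high (own z, leaning 30 degrees towards the rack's +x at the start), 100 g.
- stick_b_center (a point): Centre of the like stick (same sizes and axes) in the higher trough, nearer the robot.
- upper_grip (a point): Centre of the wooden grip bar of the upper drying board: 20 mm wide (own x), 90 long (own y), 16 high, raised over the board's middle; this point is 42 mm above the board's underside, the bar's top 50 mm. Board: plywood 200 (x) x 180 (y) x 10 mm, about 0.4 kg, with two small vertebrae (to 30 mm above the underside) fixed near its +x and -x edges.
- rest: Fixed low wooden rest on which the upper board lies at the start, its top 30 mm above the bench; origin on the bench under its centre.
- jar: Bystander: amber jar, 80 mm across, 110 mm high; origin under its base.
- wash_bottle: Bystander: white wash bottle, 60 mm across, 130 mm high; origin under its base.
- loose_vertebra: Bystander: loose whale vertebra, 60 mm thick, 50 mm high; origin under its base.
Mind the look-alikes: they are no part of the job. Leave any orange or turquoise look-alike of the part that bears stick_a_center alone.

How it is judged:
By the outcome, as a careful person would: the job done as asked, in the order asked, and still so for the second after the job is handed in, with the robot touching nothing.
It also fails if it takes over 72 s, if anything falls off the work surface, if the arm or the gripper's body presses on something with over 40 N, if the wrist force passes 120 N, or if a joint passes its speed limit or range.

ROBOT

A 6-joint arm with a two-finger parallel gripper is mounted at the origin on the work surface. World frame = base frame: x ahead of the robot, y to its left, z up, the work surface at z = 0. Lengths are in m, angles in rad, forces in N, time in s.
With the tool pointing down it reaches from about 0.35 to 0.775 m from the base axis. Payload 5.5 kg.
Tool frame: the origin (TCP) lies on the centre line of the jaws, within the pads' length; the fingertips stand 11 mm ahead of it and the grasp point (between the pads) lies 8 mm behind it (env.tip_reach is the distance from the TCP to the fingertips, in m); z points along the fingers, x is the direction in which the jaws open and shut, and the axes are right-handed (so a half turn about z gives the same grasp; the last joint's range is limited). The gripper opens to 85 mm and grips with 20 to 120 N. Pads are 22 mm wide; open, the fingers measure 114 mm over their backs; the gripper's body (76 mm by 85 mm) begins 54 mm behind the grasp point. The pads swing forward as they close: fully open they stand 13 mm farther back than shut.
Start: joints at [-1.315, 0.313, 0.046, 1.304, 0, 1.431], TCP at [0.222, -0.531, 0.242] pointing down, gripper open.
Joint ranges: [-2.76, 2.76], [-0.86, 1.69], [-1.03, 1.26], [-2.2, 2.34], [-1.47, 1.5], [-3.14, 3.14]. Speed limits (rad/s): [2.57, 2.57, 3.14, 3.14, 3.14, 3.14].

INTERFACE

Orientations are given as a unit quaternion [w, x, y, z].
In Python, from workcell import env gives the robot as it stands.
- The arm moves only by the tool carry_out, never from a script. Its argument "moves" is one flat list of numbers, 7 for each row, row after row: the gripper command: -1 is shut, 1 is fully open, values between are in proportion, then the shift along the tool's x, y, z in m, then the turn, a rotation vector about the tool's x, y, z in degrees. A call has exactly 5 rows; each row shifts and turns the pose as measured when the row begins, along the tool's axes as they then stand; what a row does not reach is not made up. A row lasts 1/8 s, in which the tool goes at most 62.5 mm and 10.7 degrees, less where a joint would pass 70% of its speed; a pose out of reach is approached as far as the arm can. A call is refused whole if a number of a shift passes 0.0625 or a number of a turn 10.7, either way. A call with a gripper value outside its range is refused whole. The fingers move at their own pace and stop on an object; "squeeze" is the grip in N (left out, the last holds). Time passes only in rows, so rows that do not move let the fingers close, or fill a call up. It gives the time, the measured TCP pose, the force and the opening at its end, in the units of the state.
- env.get_state(): the state, without advancing time (a new reading comes with each control period).
- env.read_camera(name): name is "scene" or "top" or "wrist"; returns the picture (420x560x3 uint8, red, green, blue); there is no depth.
- env.calibration(name): a dict with "camera_matrix" (3x3 intrinsics, pixels), "rvec" (rotation vector, rad) and "tvec" (3), from world to camera coordinates, as OpenCV has them; the wrist camera has in their place "hand_eye" (4x4, takes a point from camera to tool coordinates, whose origin is the TCP and whose axes are the tool frame's). Camera axes: x right, y down, z forward; pixel columns grow to the right and rows downward; lengths in m; the calibration is good to about 2 mm. A picture is of the moment at which its call begins: read the wrist's pose just before it. calibration takes no time and is no camera call.
- env.hand_in(): hands the job in, once; it reports no verdict.
The state is a dict: "clock": time; "joint_pos": joint angles; "qvel": joint speeds; "tau": joint torques, N m; "tcp_pos": TCP position; "orientation": TCP orientation; "wrist_force": force on the tool from outside, world axes, zero at the start; "ft_torque": the same for the moment, N m; "finger_gap": finger opening in m.
Only numpy, scipy, OpenCV 4.12 (cv2) and the standard library are available. Lean on these libraries where they do the work, as an engineer would, in place of code of your own. Each camera call takes 0.05 s, during which the arm holds its last target. There are 200 camera calls.

## Working session

There is one attempt and no reset: what is moved stays moved. The work goes in short steps, Python scripts to look and compute and a tool call to move; the robot and the scene stay as the last step left them, time stands still between calls to the robot, and variables do not carry over. Pictures are saved under pics/ and viewed, about 8 in all and at most 12, crops included, and the job is handed in when it is done.

Besides the shell and the picture viewer there is one more tool, called after "Request:" as name(argument=value, ...) on one line, values as JSON. carry_out: Moves the arm, as the interface text tells. Its arguments: {"type":"object","properties":{"moves":{"type":"array"},"squeeze":{"type":"number"}},"required":["moves"]}

```bash
mkdir -p pics; ls
cat > h.py <<'E'
from workcell import env
import numpy as np, cv2
from scipy.spatial.transform import Rotation as R
def snap(name,fn,crop=None,s=1):
    im=cv2.cvtColor(env.read_camera(name),cv2.COLOR_RGB2BGR)
    cv2.imwrite('pics/raw_'+fn,im)
    if crop: x0,y0,x1,y1=crop; im=im[y0:y1,x0:x1]
    if s!=1: im=cv2.resize(im,None,fx=s,fy=s,interpolation=cv2.INTER_CUBIC)
    cv2.imwrite('pics/'+fn,im)
def pose():
    s=env.get_state(); q=np.array(s['orientation'])
    return np.array(s['tcp_pos']), R.from_quat(q[[1,2,3,0]]).as_matrix()
def cam(name,st=None):
    c=env.calibration(name);K=np.array(c['camera_matrix'])
    if 'hand_eye' in c:
        p,Rm=st or pose();T=np.eye(4);T[:3,:3]=Rm;T[:3,3]=p
        T=np.linalg.inv(T@np.array(c['hand_eye'])); return K,T[:3,:3],T[:3,3]
    return K,cv2.Rodrigues(np.array(c['rvec'],float))[0],np.array(c['tvec'],float).ravel()
def back(c,uv,z):
    K,Rm,t=c;d=Rm.T@np.linalg.solve(K,[uv[0],uv[1],1.]);o=-Rm.T@t
    return o+d*(z-o[2])/d[2]
def proj(c,P):
    K,Rm,t=c;q=(np.atleast_2d(P)@Rm.T+t)@K.T;return q[:,:2]/q[:,2:]
def tri(c1,u1,c2,u2):
    P=[c[0]@np.c_[c[1],c[2]] for c in(c1,c2)]
    X=cv2.triangulatePoints(P[0],P[1],np.array(u1,float).reshape(2,-1),np.array(u2,float).reshape(2,-1)).ravel();return X[:3]/X[3]
E
python3 - <<'E'
from h import *
snap('top','top0.png',s=1.4);snap('scene','scene0.png',s=1.4)
for n in('top','scene'):
    K,Rm,t=cam(n);print(n,K[0,0],(-Rm.T@t).round(3),Rm.round(2).tolist())
print(env.calibration('wrist')); s=env.get_state();print(s['clock'],s['orientation'],s['wrist_force'],s['finger_gap'])
E
```

```text
pics
top 431.2615511801171 [ 0.364 -0.096  1.075] [[-0.1, -0.99, 0.0], [-0.97, 0.1, -0.24], [0.24, -0.03, -0.97]]
scene 387.4794444403376 [ 1.18  -0.384  0.684] [[0.43, 0.9, -0.02], [0.61, -0.3, -0.73], [-0.67, 0.3, -0.68]]
{'camera_matrix': array([[337.50007083,   0.        , 278.34222319],
       [  0.        , 337.50007083, 203.81932725],
       [  0.        ,   0.        ,   1.        ]]), 'hand_eye': array([[ 9.99999645e-01, -4.00260400e-04,  7.40898945e-04,
         3.19341866e-04],
       [ 1.65919856e-04,  9.56222105e-01,  2.92641860e-01,
        -7.48558421e-02],
       [-8.25596897e-04, -2.92641633e-01,  9.56221833e-01,
        -1.32491553e-01],
       [ 0.00000000e+00,  0.00000000e+00,  0.00000000e+00,
         1.00000000e+00]])}
0.1 [-5.53022985e-04  8.32332986e-01 -5.54275315e-01 -6.07546322e-04] [-0.53339972 -0.05619513 -0.03149349] 0.08557590168489501
```

View pics/top0.png

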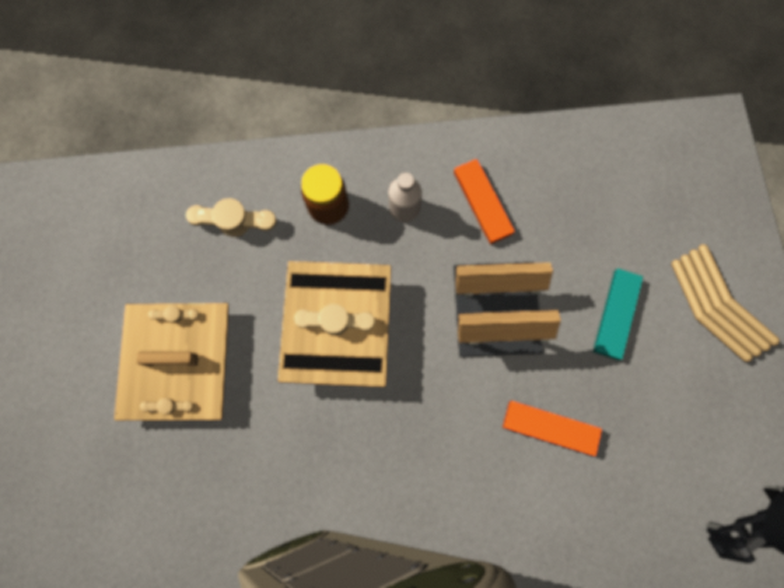

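View pics/scene0.png

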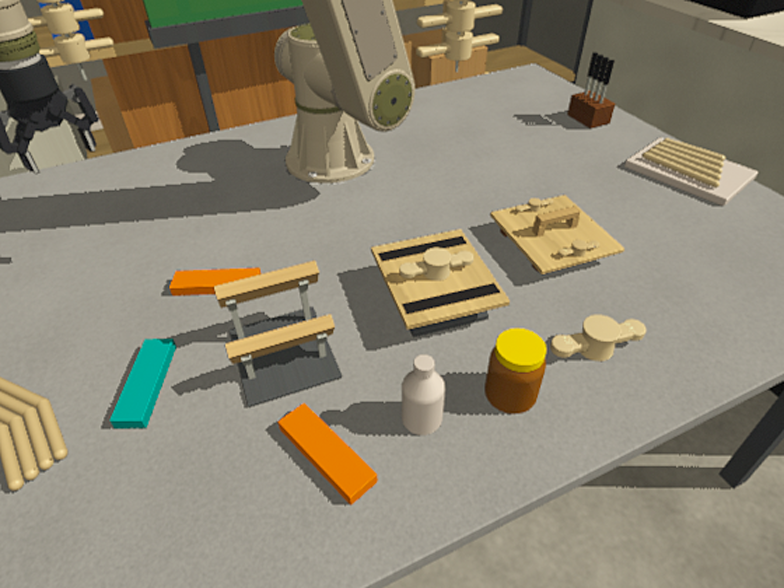

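The two wooden sticks in the rack are at about top(505,278)=a, the far one, and top(508,326)=b, the near one. The orange bars (485,200) and (553,428) and the turquoise bar (618,315) lie flat on the bench, so they're the look-alikes. I'll use enlarged crops to confirm this and pick corners.

Run:
```python
import cv2,numpy as np
t=cv2.imread('pics/raw_top0.png');s=cv2.imread('pics/raw_scene0.png')
def crop(im,x0,y0,x1,y1,f):
    c=cv2.resize(im[y0:y1,x0:x1],None,fx=f,fy=f,interpolation=cv2.INTER_CUBIC)
    for u in range(-(-x0//10)*10,x1,10):
        cv2.line(c,(int((u-x0+.5)*f),0),(int((u-x0+.5)*f),8 if u%50 else 18),(0,0,255),1)
        if u%50==0: cv2.putText(c,str(u),(int((u-x0)*f)+2,28),0,.4,(0,0,255),1)
    for v in range(-(-y0//10)*10,y1,10):
        cv2.line(c,(0,int((v-y0+.5)*f)),(8 if v%50 else 18,int((v-y0+.5)*f)),(0,0,255),1)
        if v%50==0: cv2.putText(c,str(v),(20,int((v-y0)*f)+8),0,.4,(0,0,255),1)
    return c
cv2.imwrite('pics/tc.png',np.vstack([crop(t,190,180,410,260,3.6),crop(t,190,225,410,285,3.6)])[:600] if 0 else crop(t,190,180,410,290,3.6))
cv2.imwrite('pics/sc.png',crop(s,145,150,375,300,3.4))
```

```text
(no output)
```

View pics/tc.png

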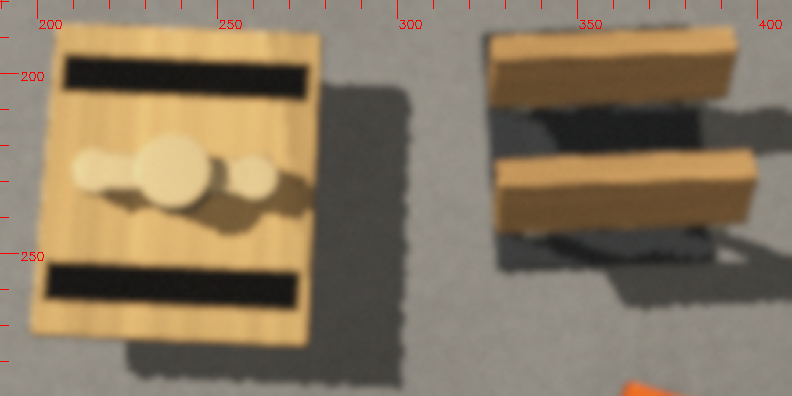

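View pics/sc.png

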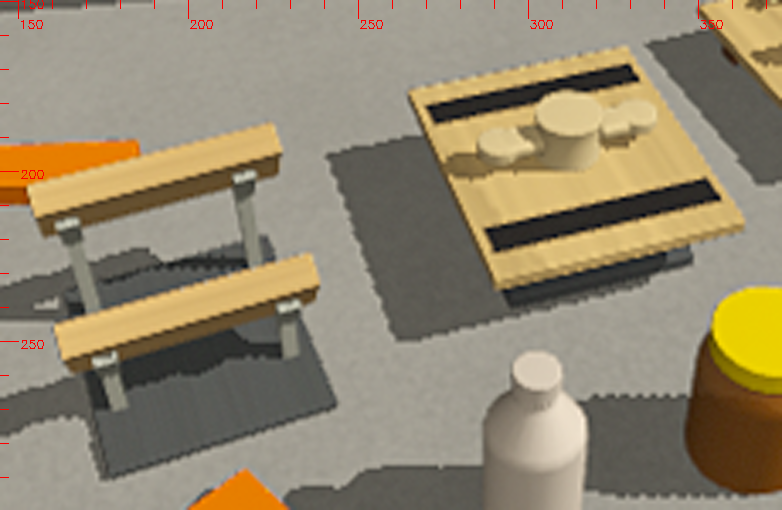

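```bash
cat > fit.py <<'E'
from h import *
from scipy.optimize import least_squares
ct,cs=cam('top'),cam('scene')
T=lambda L:np.array(L,float)/3.6+[189.5,179.5]
S=lambda L:np.array(L,float)/3.4+[144.5,149.5]
def fit(model,p0,free,ut,us,it,is_):
    def f(q):
        p=np.array(p0,float);p[free]=q;P=model(p)
        return np.r_[(proj(ct,P[it])-ut).ravel(),(proj(cs,P[is_])-us).ravel()]
    r=least_squares(f,np.array(p0,float)[free]);return r.x,np.sqrt((r.fun**2).mean()),np.abs(r.fun).max()
def place(p,L):
    return R.from_euler('z',p[3]).apply(L)+p[:3]
# stick: lean 30 toward +x
def stick(p):
    a=np.radians(30);L=[]
    for (x,z) in[(.011,.024),(-.011,.024),(-.011,-.024),(.011,-.024)]:
        for y in(.08,-.08): L.append([x*np.cos(a)+z*np.sin(a),y,z*np.cos(a)-x*np.sin(a)])
    return place(p,np.array(L))  #0 +x top +y,1 +x top -y,2 -x top +y,3 -x top -y,4,5 -x bottom,6,7 +x bottom
a=fit(stick,[.65,-.17,.05,0],[0,1,2,3],T([(490,40),(735,27),(738,47),(490,53),(491,106),(727,97)]),S([(55,323),(313,253),(66,352),(320,280),(69,373),(318,300)]),[0,1,3,2,4,5],[3,2,1,0,7,6])
b=fit(stick,[.55,-.17,.09,0],[0,1,2,3],T([(497,160),(754,150),(757,177),(497,187),(497,232),(747,222)]),S([(28,188),(275,124),(40,215),(283,152),(45,235),(280,175)]),[0,1,3,2,4,5],[3,2,1,0,7,6])
def board(p):
    L=[[x,y,0]for x,y in[(.105,.09),(.105,-.09),(-.105,-.09),(-.105,.09)]]
    for c in(.07,-.07): L+=[[c+x,y,0]for x,y in[(.013,.083),(.013,-.083),(-.013,-.083),(-.013,.083)]]
    return place(p,np.array(L))
s=fit(board,[.55,.1,.09,0],[0,1,2,3],T([(57,24),(321,36),(307,346),(31,334),(64,56),(308,66),(307,101),(63,90),(46,264),(299,273),(297,309),(44,298)]),S([(744,225),(497,289),(408,93),(628,46),(714,178),(485,228),(495,251),(722,200),(634,65),(427,107),(435,124),(641,82)]),range(12),[0,1,2,3,7,6,5,4,8,9,10,11][:0] or [0,1,2,3,7,6,5,4,11,10,9,8])
def ub(p):
    L=[[x,y,0]for x,y in[(.1,.09),(.1,-.09),(-.1,-.09),(-.1,.09)]]
    return place(p,np.array(L))
u=fit(ub,[.5,.3,.04,0],[0,1,2,3],np.array([(126,304),(228,304),(221,419),(115,418)])/1.4-.3,np.array([(622,246),(543,272),(491,207),(571,196)])/1.4-.3,[0,1,2,3],[0,1,2,3])
for n,r in zip('absu',(a,b,s,u)): print(n,r[0].round(4),np.degrees(r[0][3]).round(2),r[1:])
E
python3 fit.py
```

```text
a [ 0.6067 -0.3027  0.0787 -0.0691] -3.96 (np.float64(0.8067602469886426), np.float64(1.9228227775407731))
b [ 0.5171 -0.2917  0.1111 -0.0664] -3.8 (np.float64(0.744294546785113), np.float64(1.6687431458433366))
s [ 0.5633 -0.0107  0.0617 -0.146 ] -8.36 (np.float64(0.7423594325224098), np.float64(2.1759084316884127))
u [ 0.5312  0.274   0.0404 -0.1101] -6.31 (np.float64(1.6791065057689907), np.float64(3.6464479330812765))
```

```bash
cat > plan.py <<'E'
from h import *
from scipy.spatial.transform import Slerp
def tool(yaw,lean=0): # deg; tool x along object's x, tool z along its -z
    return (R.from_euler('z',yaw,degrees=True)*R.from_euler('y',lean,degrees=True)*R.from_euler('x',180,degrees=True)).as_matrix()
def own(yaw,lean): return (R.from_euler('z',yaw,degrees=True)*R.from_euler('y',lean,degrees=True)).as_matrix()
def plan(wps,g,start=None,ms=.05,mr=9.,pad=True):
    """wps: list of (pos,R[,rows]); prints rows of 7"""
    p,Rm=start or pose();rows=[]
    for w in wps:
        q,Q=np.array(w[0]),w[1];rel=R.from_matrix(Rm.T@Q).as_rotvec(degrees=True)
        n=w[2] if len(w)>2 else max(1,int(np.ceil(max(np.linalg.norm(q-p)/ms,np.linalg.norm(rel)/mr))))
        for k in range(n):
            Rk=Rm@R.from_rotvec(rel*k/n,degrees=True).as_matrix()
            rows.append([g,*((Rk.T@(q-p))/n).round(4),*(rel/n).round(2)])
        p,Rm=q,Q
    while pad and len(rows)%5: rows.append([g]+[0]*6)
    for i in range(0,len(rows),5): print(','.join(f'{v:g}' for r in rows[i:i+5] for v in r))
def st():
    s=env.get_state();p,Rm=pose()
    print('t',round(s['clock'],2),'p',p.round(4),'x',Rm[:,0].round(3),'z',Rm[:,2].round(3),'F',np.round(s['wrist_force'],1),'gap',round(s['finger_gap'],4),'q',np.round(s['joint_pos'],2))
A=np.array([.6067,-.3027,.0787]);B=np.array([.5171,-.2917,.1111]);RY=-3.9
E
python3 - <<'E'
from plan import *
z=own(RY,30)[:,2];plan([(B+z*.1,tool(RY,30))],.18)
E
```

```text
0.18,-0.0093,-0.0455,0.0049,-1.85,-2.97,-6.88,0.18,-0.0035,-0.0464,0.0037,-1.85,-2.97,-6.88,0.18,0.0022,-0.0466,0.0023,-1.85,-2.97,-6.88,0.18,0.0078,-0.046,0.0005,-1.85,-2.97,-6.88,0.18,0.0133,-0.0447,-0.0015,-1.85,-2.97,-6.88
0.18,0.0184,-0.0427,-0.0037,-1.85,-2.97,-6.88,0.18,0.0231,-0.0401,-0.0062,-1.85,-2.97,-6.88,0.18,0.0273,-0.0368,-0.0087,-1.85,-2.97,-6.88,0.18,0.031,-0.033,-0.0114,-1.85,-2.97,-6.88,0.18,0,0,0,0,0,0
```

Request:
carry_out(moves=[0.18,-0.0093,-0.0455,0.0049,-1.85,-2.97,-6.88,0.18,-0.0035,-0.0464,0.0037,-1.85,-2.97,-6.88,0.18,0.0022,-0.0466,0.0023,-1.85,-2.97,-6.88,0.18,0.0078,-0.046,0.0005,-1.85,-2.97,-6.88,0.18,0.0133,-0.0447,-0.0015,-1.85,-2.97,-6.88])

```text
clock: 0.72
tcp_pos: [0.4136, -0.3983, 0.2151]
orientation: [-0.005, 0.949, -0.274, -0.155]
wrist_force: [0.1, -1.4, 1.2]
finger_gap: 0.0505
```

Request:
carry_out(moves=[0.18,0.0184,-0.0427,-0.0037,-1.85,-2.97,-6.88,0.18,0.0231,-0.0401,-0.0062,-1.85,-2.97,-6.88,0.18,0.0273,-0.0368,-0.0087,-1.85,-2.97,-6.88,0.18,0.031,-0.033,-0.0114,-1.85,-2.97,-6.88,0.18,0,0,0,0,0,0])

```text
clock: 1.35
tcp_pos: [0.5723, -0.2845, 0.1852]
orientation: [-0.011, 0.963, -0.017, -0.27]
wrist_force: [-1.0, 0.1, -1.0]
finger_gap: 0.0503
```

Run:
```python
from plan import *
st();z=own(RY,30)[:,2];plan([(B+z*.1,tool(RY,30))],.18)
snap('wrist','w1.png')
c=cam('wrist');import sys
sys.argv=['x']
from fit import stick
for n,P in(('a',A),('b',B)): print(n,proj(c,stick([*P,np.radians(RY)])).round(0).tolist())
```

```text
t 1.35 p [ 0.5723 -0.2845  0.1852] x [ 0.854 -0.026 -0.519] z [-0.519  0.03  -0.854] F [-1.   0.1 -1. ] gap 0.0503 q [-0.49  0.98  0.93  2.02 -0.22  1.17]
0.18,-0.0108,0.0106,-0.0083,0.31,1.3,1.83,0.18,0,0,0,0,0,0,0.18,0,0,0,0,0,0,0.18,0,0,0,0,0,0,0.18,0,0,0,0,0,0
a [ 0.6067 -0.3027  0.0787 -0.0691] -3.96 (np.float64(0.8067602469886426), np.float64(1.9228227775407731))
b [ 0.5171 -0.2917  0.1111 -0.0664] -3.8 (np.float64(0.744294546785113), np.float64(1.6687431458433366))
s [ 0.5633 -0.0107  0.0617 -0.146 ] -8.36 (np.float64(0.7423594325224098), np.float64(2.1759084316884127))
u [ 0.5312  0.274   0.0404 -0.1101] -6.31 (np.float64(1.6791065057689907), np.float64(3.6464479330812765))
a [[469.0, 122.0], [422.0, 369.0], [427.0, 121.0], [389.0, 367.0], [398.0, 116.0], [371.0, 322.0], [431.0, 117.0], [399.0, 323.0]]
b [[290.0, 107.0], [281.0, 340.0], [251.0, 105.0], [250.0, 339.0], [258.0, 104.0], [256.0, 300.0], [289.0, 105.0], [282.0, 301.0]]
```

View pics/w1.png

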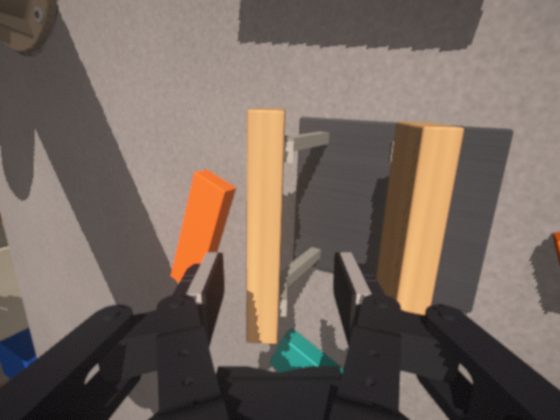

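The wrist view shows stick b with its top face at (248–284,110) to (247–277,343), about 5 px left and 4 px low of my prediction. Stick a is shifted about the same. Both are bare wood in the rack troughs, and the orange and turquoise bars are clearly separate on the bench. I'll apply a 3 mm correction and descend.

```bash
sed -i 's/^A=.*/A=np.array([.6030,-.3052,.0805]);B=np.array([.5141,-.2942,.1128]);RY=-3.9/' plan.py; sed -i 's/^for n,r in zip/if __name__=="__main__":\n  for n,r in zip/' fit.py
python3 - <<'E'
from plan import *
z=own(RY,30)[:,2];T=tool(RY,30);plan([(B+z*.09,T,2),(B+z*.004,T,3)],.18)
E
```

```text
0.18,-0.0059,0.0058,0.0015,0.16,0.6,0.82,0.18,-0.0058,0.0059,0.0014,0.16,0.6,0.82,0.18,0,0,0.0287,0,0,0,0.18,0,0,0.0287,0,0,0,0.18,0,0,0.0287,0,0,0
```

Request:
carry_out(moves=[0.18,-0.0059,0.0058,0.0015,0.16,0.6,0.82,0.18,-0.0058,0.0059,0.0014,0.16,0.6,0.82,0.18,0,0,0.028,0,0,0,0.18,0,0,0.028,0,0,0,0.18,0,0,0.02,0,0,0])

```text
clock: 2.02
tcp_pos: [0.5158, -0.3003, 0.1293]
orientation: [-0.007, 0.966, -0.039, -0.254]
wrist_force: [-0.3, 0.0, 0.1]
finger_gap: 0.0505
```

Run:
```python
from plan import *
st()
z=own(RY,30)[:,2];T=tool(RY,30);plan([(B+z*.004,T,1)],.18)
p,Rm=pose();print('err tool mm',((p-B-z*.004)@T*1000).round(1))
```

```text
t 2.02 p [ 0.5158 -0.3003  0.1293] x [ 0.868 -0.072 -0.492] z [-0.49   0.033 -0.871] F [-0.3  0.   0.1] gap 0.0505 q [-0.55  0.82  0.49  1.71 -0.23  1.16]
0.18,0.0062,-0.006,0.0114,0.03,-0.56,-0.76,0.18,0,0,0,0,0,0,0.18,0,0,0,0,0,0,0.18,0,0,0,0,0,0,0.18,0,0,0,0,0,0
err tool mm [ -6.4   6.  -11.3]
```

Request:
carry_out(moves=[0.18,0.006,-0.006,0.003,0,-0.5,-0.7,0.18,0,0,0,0,0,0,0.18,0,0,0,0,0,0,0.18,0,0,0.008,0,0,0,0.18,0,0,0,0,0,0])

```text
clock: 2.65
tcp_pos: [0.5147, -0.2962, 0.1199]
orientation: [-0.008, 0.966, -0.036, -0.257]
wrist_force: [-0.5, -0.9, -0.8]
finger_gap: 0.0502
```

Run:
```python
from plan import *
st()
z=own(RY,30)[:,2];T=tool(RY,30);p,Rm=pose();print('err tool mm',((p-B-z*.004)@T*1000).round(1))
plan([(B+z*.004,T,1)],.18)
```

```text
t 2.65 p [ 0.5147 -0.2962  0.1199] x [ 0.866 -0.065 -0.496] z [-0.495  0.033 -0.868] F [-0.5 -0.9 -0.8] gap 0.0502 q [-0.55  0.83  0.47  1.69 -0.23  1.15]
err tool mm [-2.9  2.  -2.5]
0.18,0.0029,-0.002,0.0025,0.02,-0.25,-0.33,0.18,0,0,0,0,0,0,0.18,0,0,0,0,0,0,0.18,0,0,0,0,0,0,0.18,0,0,0,0,0,0
```

Request:
carry_out(moves=[0.18,0.003,-0.002,0.0025,0,-0.3,-0.3,-1,0,0,0,0,0,0,-1,0,0,0,0,0,0,-1,0,0,0,0,0,0,-1,0,0,0,0,0,0], squeeze=40)

```text
clock: 3.28
tcp_pos: [0.5169, -0.2941, 0.1159]
orientation: [-0.008, 0.965, -0.033, -0.259]
wrist_force: [0.2, 0.6, -0.3]
finger_gap: 0.0219
```

Run:
```python
from plan import *
st()
z=own(RY,30)[:,2];T=tool(RY,30);p,Rm=pose();print('err tool mm',((p-B-z*.004)@T*1000).round(1))
```

```text
t 3.27 p [ 0.5169 -0.2941  0.1159] x [ 0.864 -0.059 -0.5  ] z [-0.499  0.033 -0.866] F [ 0.2  0.6 -0.3] gap 0.0219 q [-0.54  0.83  0.48  1.69 -0.23  1.15]
err tool mm [ 0.8 -0.3 -0.1]
```

```bash
cat >> plan.py <<'E'
S=np.array([.5633,-.0107,.0617]);SY=-8.36
def strip(k,z=0): return S*[1,1,0]+own(SY,0)@[k*.07,0,0]+[0,0,z]
E
python3 - <<'E'
from plan import *
p,Rm=pose()
plan([(p-Rm[:,2]*.06,Rm,2),(np.array([.51,-.16,.19]),tool(SY,0)),(strip(-1,.16),tool(SY,0))],-1)
E
```

```text
-1,0,0,-0.03,0,0,0,-1,0,0,-0.03,0,0,0,-1,-0.0127,-0.0333,0.0009,0.3,7.5,1.09,-1,-0.0134,-0.0331,-0.0006,0.3,7.5,1.09,-1,-0.0138,-0.0328,-0.0022,0.3,7.5,1.09
-1,-0.0141,-0.0326,-0.0039,0.3,7.5,1.09,-1,-0.0097,-0.0389,0.0075,0,0,0,-1,-0.0097,-0.0389,0.0075,0,0,0,-1,-0.0097,-0.0389,0.0075,0,0,0,-1,-0.0097,-0.0389,0.0075,0,0,0
```

Request:
carry_out(moves=[-1,0,0,-0.03,0,0,0,-1,0,0,-0.03,0,0,0,-1,-0.0127,-0.0333,0.0009,0.3,7.5,1.09,-1,-0.0134,-0.0331,-0.0006,0.3,7.5,1.09,-1,-0.0138,-0.0328,-0.0022,0.3,7.5,1.09])

```text
clock: 3.9
tcp_pos: [0.5271, -0.1976, 0.1698]
orientation: [-0.006, 0.996, -0.065, -0.067]
wrist_force: [-0.2, 0.6, 0.8]
finger_gap: 0.0212
```

Request:
carry_out(moves=[-1,-0.0141,-0.0326,-0.0039,0.3,7.5,1.09,-1,-0.0097,-0.0389,0.0075,0,0,0,-1,-0.0097,-0.0389,0.0075,0,0,0,-1,-0.0097,-0.0389,0.0075,0,0,0,-1,0,0,0,0,0,0])

```text
clock: 4.53
tcp_pos: [0.5004, -0.0366, 0.1551]
orientation: [-0.003, 0.997, -0.076, 0.002]
wrist_force: [-0.7, 0.1, -0.2]
finger_gap: 0.0214
```

Run:
```python
from plan import *
st();plan([(strip(-1,.15),tool(SY,0),1)],-1)
```

```text
t 4.53 p [ 0.5004 -0.0366  0.1551] x [ 0.989 -0.151  0.003] z [ 0.004  0.006 -1.   ] F [-0.7  0.1 -0.2] gap 0.0214 q [-0.24  0.22 -0.3   1.05  0.01  1.48]
-1,-0.0117,-0.0347,0.0053,-0.38,-0.15,-0.3,-1,0,0,0,0,0,0,-1,0,0,0,0,0,0,-1,0,0,0,0,0,0,-1,0,0,0,0,0,0
```

Request:
carry_out(moves=[-1,-0.006,-0.018,0.002,-0.2,-0.1,-0.2,-1,-0.005,-0.016,0.003,-0.2,0,-0.1,-1,0,0,0,0,0,0,-1,0,0,0,0,0,0,-1,0,0,0,0,0,0])

```text
clock: 5.15
tcp_pos: [0.4954, -0.0028, 0.1507]
orientation: [0.001, 0.997, -0.074, 0.001]
wrist_force: [0.2, -0.7, -1.2]
finger_gap: 0.0219
```

Run:
```python
from plan import *
from fit import board
st();snap('wrist','w2.png');c=cam('wrist')
print(proj(c,board([*S,np.radians(SY)])).round(0).tolist())
p,Rm=pose();print('pos err in stand frame mm',((p-strip(-1,.15))@own(SY,0)*1000).round(1))
L=[p+Rm@np.array([x,y,.028])for x in(-.011,.011)for y in(-.08,.08)];print('stick bottom',proj(c,L).round(0).tolist())
L=[p+Rm@np.array([x,y,-.02])for x in(-.011,.011)for y in(-.08,.08)];print('stick top',proj(c,L).round(0).tolist())
```

```text
t 5.15 p [ 0.4954 -0.0028  0.1507] x [ 0.989 -0.147  0.003] z [ 0.002 -0.003 -1.   ] F [ 0.2 -0.7 -1.2] gap 0.0219 q [-0.17  0.21 -0.33  1.04 -0.    1.55]
[[560.0, 69.0], [503.0, 320.0], [230.0, 321.0], [217.0, 70.0], [522.0, 81.0], [476.0, 313.0], [442.0, 313.0], [480.0, 81.0], [295.0, 82.0], [292.0, 313.0], [258.0, 313.0], [253.0, 82.0]]
pos err in stand frame mm [ 1.7 -2.1  0.7]
stick bottom [[253.0, 87.0], [259.0, 375.0], [302.0, 87.0], [296.0, 375.0]]
stick top [[241.0, 82.0], [253.0, 457.0], [312.0, 82.0], [301.0, 457.0]]
```

View pics/w2.png

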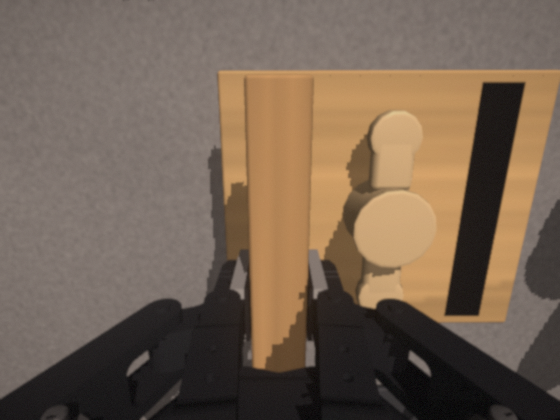

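Request:
carry_out(moves=[-1,-0.0017,0.0018,0.012,0,0,0,-1,0,0,0.015,0,0,0,-1,0,0,0.014,0,0,0,-1,0,0,0.008,0,0,0,-1,0,0,0,0,0,0])

```text
clock: 5.82
tcp_pos: [0.4928, -0.0059, 0.0978]
orientation: [0.002, 0.997, -0.075, 0.001]
wrist_force: [-0.1, 0.6, -0.4]
finger_gap: 0.0216
```

Run:
```python
from plan import *
st();p,Rm=pose();print('err stand frame mm',((p-strip(-1,.09))@own(SY,0)*1000).round(1),'rot',R.from_matrix(Rm.T@tool(SY)).as_rotvec(degrees=True).round(2))
```

```text
t 5.83 p [ 0.4928 -0.0059  0.0978] x [ 0.989 -0.149  0.001] z [ 0.001 -0.003 -1.   ] F [-0.1  0.6 -0.4] gap 0.0216 q [-0.17  0.25 -0.41  0.91 -0.    1.55]
err stand frame mm [-0.5 -5.5  7.8] rot [ 0.17 -0.07 -0.22]
```

Request:
carry_out(moves=[-1,0.0005,-0.0015,0.002,0,0,0,-1,0,0,0.001,0,0,0,-1,0,0,0.001,0,0,0,-1,0,0,0,0,0,0,-1,0,0,0,0,0,0])

```text
clock: 6.45
tcp_pos: [0.4947, -0.0045, 0.0948]
orientation: [0.002, 0.997, -0.075, 0.002]
wrist_force: [0.2, 0.5, -1.1]
finger_gap: 0.0214
```

Request:
carry_out(moves=[-1,0,0,0.001,0,0,0,-1,0,0,0,0,0,0,-1,0,0,0.001,0,0,0,-1,0,0,0,0,0,0,-1,0,0,0,0,0,0])

```text
clock: 7.08
tcp_pos: [0.4947, -0.0045, 0.0928]
orientation: [0.002, 0.997, -0.075, 0.002]
wrist_force: [0.0, -0.5, -1.1]
finger_gap: 0.0217
```

Run:
```python
from plan import *
st();p,Rm=pose();print('err stand frame mm',((p-strip(-1,.09))@own(SY,0)*1000).round(1),'rot',R.from_matrix(Rm.T@tool(SY)).as_rotvec(degrees=True).round(2))
```

```text
t 7.08 p [ 0.4947 -0.0045  0.0928] x [ 0.989 -0.149  0.004] z [ 0.003 -0.004 -1.   ] F [ 0.  -0.5 -1.1] gap 0.0217 q [-0.17  0.26 -0.42  0.89 -0.    1.55]
err stand frame mm [ 1.2 -3.8  2.8] rot [ 0.17 -0.23 -0.2 ]
```

Request:
carry_out(moves=[-1,-0.001,0,0.001,0.15,-0.2,-0.2,-1,0,0,0,0,0,0,-1,0,0,0.001,0,0,0,-1,0,0,0,0,0,0,-1,0,0,0,0,0,0])

```text
clock: 7.7
tcp_pos: [0.494, -0.0044, 0.0917]
orientation: [0.0, 0.997, -0.073, 0.001]
wrist_force: [-0.8, 0.0, 2.8]
finger_gap: 0.0214
```

Request:
carry_out(moves=[-1,0,0,0.0005,0,0,0,-1,0,0,0,0,0,0,-1,0,0,0.0005,0,0,0,-1,0,0,0,0,0,0,-1,0,0,0,0,0,0])

```text
clock: 8.32
tcp_pos: [0.494, -0.0043, 0.0914]
orientation: [0.0, 0.997, -0.073, 0.001]
wrist_force: [-1.8, 0.3, 4.1]
finger_gap: 0.0217
```

Run:
```python
from plan import *
st();p,Rm=pose();print('err stand frame mm',((p-strip(-1,.09))@own(SY,0)*1000).round(1),'rot',R.from_matrix(Rm.T@tool(SY)).as_rotvec(degrees=True).round(2));print(np.round(env.get_state()['ft_torque'],2))
```

```text
t 8.32 p [ 0.494  -0.0043  0.0914] x [ 0.989 -0.145  0.002] z [ 0.002 -0.001 -1.   ] F [-1.8  0.3  4.1] gap 0.0217 q [-0.17  0.26 -0.42  0.89 -0.    1.55]
err stand frame mm [ 0.5 -3.8  1.4] rot [ 0.01 -0.1   0.01]
[0.12 0.36 0.01]
```

Request:
carry_out(moves=[-0.2,0,0,0,0,0,0,-0.2,0,0,0,0,0,0,-0.2,0,0,0,0,0,0,-0.2,0,0,0,0,0,0,-0.2,0,0,-0.015,0,0,0])

```text
clock: 8.95
tcp_pos: [0.4929, -0.0043, 0.1048]
orientation: [0.0, 0.997, -0.073, -0.001]
wrist_force: [0.2, -0.2, 1.0]
finger_gap: 0.0345
```

Request:
carry_out(moves=[-0.2,0,0,-0.03,0,0,0,-0.2,0,0,-0.04,0,0,0,0.18,0,0,-0.04,0,0,0,0.18,0,0,-0.01,0,0,0,0.18,0,0,0,0,0,0])

```text
clock: 9.57
tcp_pos: [0.4937, -0.0043, 0.2332]
orientation: [0.0, 0.997, -0.073, 0.001]
wrist_force: [0.2, -0.5, -0.4]
finger_gap: 0.0505
```

Run:
```python
from plan import *
from fit import board
st();snap('wrist','w3.png');c=cam('wrist')
print(proj(c,board([*S,np.radians(SY)])).round(0).tolist())
p0=strip(-1,.0637);O=own(SY,0)
print('stick top pred',proj(c,[p0+O@np.array([x,y,.048])for x in(-.011,.011)for y in(.08,-.08)]).round(0).tolist())
z=own(RY,30)[:,2];plan([(A+z*.1,tool(RY,30))],.18)
```

```text
t 9.57 p [ 0.4937 -0.0043  0.2332] x [ 0.989 -0.145  0.003] z [ 0.003 -0.001 -1.   ] F [ 0.2 -0.5 -0.4] gap 0.0505 q [-0.17  0.16 -0.18  1.23 -0.    1.55]
[[485.0, 76.0], [452.0, 268.0], [242.0, 268.0], [236.0, 76.0], [457.0, 85.0], [431.0, 262.0], [405.0, 262.0], [427.0, 85.0], [293.0, 85.0], [291.0, 262.0], [264.0, 262.0], [262.0, 85.0]]
stick top pred [[262.0, 86.0], [264.0, 286.0], [293.0, 86.0], [290.0, 286.0]]
0.18,0.0288,0.0397,0.0095,-0.16,-4.3,-0.62,0.18,0.029,0.04,0.0074,-0.16,-4.3,-0.62,0.18,0.0291,0.0403,0.0053,-0.16,-4.3,-0.62,0.18,0.0289,0.0406,0.0033,-0.16,-4.3,-0.62,0.18,0.0287,0.0409,0.0012,-0.16,-4.3,-0.62
0.18,0.0282,0.0412,-0.0008,-0.16,-4.3,-0.62,0.18,0.0276,0.0415,-0.0028,-0.16,-4.3,-0.62,0.18,0,0,0,0,0,0,0.18,0,0,0,0,0,0,0.18,0,0,0,0,0,0
```

View pics/w3.png

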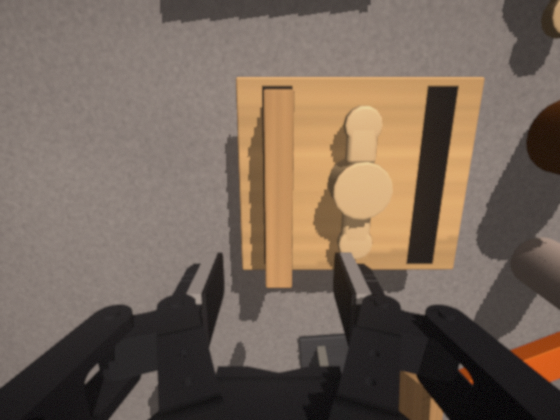

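Stick b stands on the near strip with its top at (264–293,88) to (266–292,287). The prediction for a centred stick is (262–293,86) to (264–290,286), so it's within about 1 mm. Next is stick a.

Run:
```python
from plan import *
ct=cam('top');print('bottle top',back(ct,(290,129),.13),'jar',back(ct,(230,131),.11))
z=own(RY,30)[:,2];plan([((.56,-.19,.235),tool(RY,10)),(A+z*.1,tool(RY,30))],.18)
```

```text
bottle top [ 0.77770028 -0.15566822  0.13      ] jar [ 0.79613014 -0.01282658  0.11      ]
0.18,0.0232,0.0435,-0.0005,-0.09,-2.53,-1.11,0.18,0.0223,0.044,-0.0014,-0.09,-2.53,-1.11,0.18,0.0214,0.0444,-0.0023,-0.09,-2.53,-1.11,0.18,0.0204,0.0448,-0.0032,-0.09,-2.53,-1.11,0.18,0.0277,0.028,0.0123,0,-5,-0
0.18,0.0287,0.028,0.0099,0,-5,-0,0.18,0.0295,0.028,0.0073,0,-5,-0,0.18,0.03,0.028,0.0047,0,-5,-0,0.18,0,0,0,0,0,0,0.18,0,0,0,0,0,0
```

Request:
carry_out(moves=[0.18,0.0232,0.0435,-0.0005,-0.1,-2.5,-1.1,0.18,0.0223,0.044,-0.0014,-0.1,-2.5,-1.1,0.18,0.0214,0.0444,-0.0023,-0.1,-2.5,-1.1,0.18,0.0204,0.0448,-0.0032,-0.1,-2.5,-1.1,0.18,0.0277,0.028,0.0123,0,-5,0])

```text
clock: 10.25
tcp_pos: [0.5816, -0.2219, 0.2128]
orientation: [-0.005, 0.99, -0.03, -0.136]
wrist_force: [1.4, -0.7, 0.6]
finger_gap: 0.0507
```

Request:
carry_out(moves=[0.18,0.0287,0.028,0.0099,0,-5,0,0.18,0.0295,0.028,0.0073,0,-5,0,0.18,0.03,0.028,0.0047,0,-5,0,0.18,0,0,0,0,0,0,0.18,0,0,0,0,0,0])

```text
clock: 10.88
tcp_pos: [0.6193, -0.2946, 0.1341]
orientation: [-0.014, 0.965, -0.028, -0.261]
wrist_force: [-0.0, -1.1, -0.0]
finger_gap: 0.0502
```

```bash
cat >> plan.py <<'E'
def toA(d,n=1):
    z=own(RY,30)[:,2];T=tool(RY,30);p,Rm=pose();print('err tool mm',((p-A-z*d)@T*1000).round(1));plan([(A+z*d,T,n)],.18)
E
python3 - <<'E'
from plan import *
st();toA(.09)
E
```

```text
t 10.88 p [ 0.6193 -0.2946  0.1341] x [ 0.862 -0.047 -0.504] z [-0.502  0.041 -0.864] F [-0.  -1.1 -0. ] gap 0.0502 q [-0.48  1.19  1.25  2.13 -0.2   1.2 ]
err tool mm [-13.3 -11.7  35.9]
0.18,0.013,0.0117,-0.036,-0.37,0.27,0.7,0.18,0,0,0,0,0,0,0.18,0,0,0,0,0,0,0.18,0,0,0,0,0,0,0.18,0,0,0,0,0,0
```

Request:
carry_out(moves=[0.18,0.013,0.0115,0.004,-0.4,0.3,0.7,0.18,0,0,0,0,0,0,0.18,0,0,0,0,0,0,0.18,0,0,0,0,0,0,0.18,0,0,0,0,0,0])

```text
clock: 11.5
tcp_pos: [0.6275, -0.3064, 0.1342]
orientation: [-0.002, 0.969, -0.034, -0.246]
wrist_force: [-0.5, 0.3, 0.4]
finger_gap: 0.0502
```

Run:
```python
from plan import *
from fit import stick
st();toA(.004);snap('wrist','w4.png',crop=(200,0,560,420),s=1.4)
c=cam('wrist');print(proj(c,stick([*A,np.radians(RY)])).round(0).tolist())
```

```text
t 11.5 p [ 0.6275 -0.3064  0.1342] x [ 0.876 -0.064 -0.477] z [-0.477  0.021 -0.879] F [-0.5  0.3  0.4] gap 0.0502 q [-0.48  1.19  1.26  2.11 -0.2   1.2 ]
err tool mm [ -5.6  -0.5 -54.8]
0.18,0.0042,-0.0002,0.0549,0.64,-1.5,-0.26,0.18,0,0,0,0,0,0,0.18,0,0,0,0,0,0,0.18,0,0,0,0,0,0,0.18,0,0,0,0,0,0
[[311.0, 88.0], [305.0, 364.0], [264.0, 88.0], [269.0, 365.0], [265.0, 90.0], [269.0, 316.0], [302.0, 90.0], [298.0, 316.0]]
```

View pics/raw_w4.png

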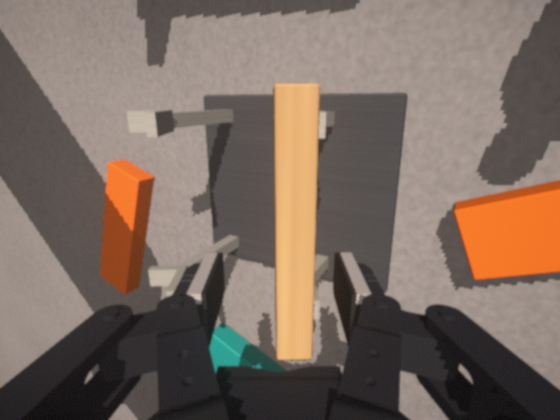

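Stick a's top face is at (273–319,84) to (277–311,359), about 5 mm in tool x from the shifted estimate, so my first fit of A was right. The earlier shift came from a picture taken before the arm had settled. I'll go back to the original A.

```bash
sed -i 's/^A=np.array(\[[^]]*\])/A=np.array([.6067,-.3027,.0787])/' plan.py
python3 - <<'E'
from plan import *
toA(.03,2)
E
```

```text
err tool mm [ -9.6   2.3 -28.6]
0.18,0.0044,-0.0013,0.0144,0.32,-0.75,-0.13,0.18,0.0046,-0.0012,0.0144,0.32,-0.75,-0.13,0.18,0,0,0,0,0,0,0.18,0,0,0,0,0,0,0.18,0,0,0,0,0,0
```

Request:
carry_out(moves=[0.18,0.0044,-0.0013,0.012,0.3,-0.75,-0.15,0.18,0.0046,-0.0012,0.014,0.3,-0.75,-0.15,0.18,0,0,0,0,0,0,0.18,0,0,0,0,0,0,0.18,0,0,0,0,0,0])

```text
clock: 12.18
tcp_pos: [0.623, -0.3036, 0.105]
orientation: [-0.009, 0.965, -0.032, -0.259]
wrist_force: [1.0, 0.5, -1.3]
finger_gap: 0.0504
```

Run:
```python
from plan import *
st();toA(.004,2)
```

```text
t 12.18 p [ 0.623  -0.3036  0.105 ] x [ 0.863 -0.058 -0.501] z [-0.5    0.034 -0.865] F [ 1.   0.5 -1.3] gap 0.0504 q [-0.48  1.19  1.18  2.05 -0.2   1.2 ]
err tool mm [  1.   -0.3 -26.9]
0.18,-0.0005,0.0001,0.0135,0.01,0.04,0.03,0.18,-0.0005,0.0001,0.0135,0.01,0.04,0.03,0.18,0,0,0,0,0,0,0.18,0,0,0,0,0,0,0.18,0,0,0,0,0,0
```

Request:
carry_out(moves=[0.18,-0.0005,0,0.012,0,0,0,0.18,-0.0005,0,0.012,0,0,0,0.18,0,0,0,0,0,0,0.18,0,0,0,0,0,0,0.18,0,0,0,0,0,0])

```text
clock: 12.8
tcp_pos: [0.6114, -0.3033, 0.0865]
orientation: [-0.008, 0.966, -0.032, -0.257]
wrist_force: [0.4, 0.0, 0.2]
finger_gap: 0.0506
```

Run:
```python
from plan import *
st();toA(.004)
```

```text
t 12.8 p [ 0.6114 -0.3033  0.0865] x [ 0.866 -0.059 -0.497] z [-0.496  0.032 -0.868] F [0.4 0.  0.2] gap 0.0506 q [-0.49  1.11  0.97  1.91 -0.21  1.2 ]
err tool mm [ 0.2  0.3 -5.2]
0.18,-0.0002,-0.0003,0.0052,0.12,-0.19,0.02,0.18,0,0,0,0,0,0,0.18,0,0,0,0,0,0,0.18,0,0,0,0,0,0,0.18,0,0,0,0,0,0
```

Request:
carry_out(moves=[0.18,0,0,0.005,0.1,-0.2,0,0.18,0,0,0,0,0,0,-1,0,0,0,0,0,0,-1,0,0,0,0,0,0,-1,0,0,0,0,0,0], squeeze=40)

```text
clock: 13.42
tcp_pos: [0.6092, -0.3033, 0.0822]
orientation: [-0.008, 0.965, -0.033, -0.259]
wrist_force: [-0.5, 0.4, -1.8]
finger_gap: 0.0212
```

Run:
```python
from plan import *
st();toA(.004)
p,Rm=pose()
q=p-Rm[:,2]*.036
plan([(q,Rm,2),(q+[-.03,0.01,.05],tool(RY,18),2),((.55,-.17,.19),tool(SY,0)),(strip(1,.175)+[0,-.04,0],tool(SY,0))],-1)
```

```text
t 13.43 p [ 0.6092 -0.3033  0.0822] x [ 0.864 -0.059 -0.5  ] z [-0.499  0.033 -0.866] F [-0.5  0.4 -1.8] gap 0.0212 q [-0.49  1.11  0.96  1.9  -0.21  1.2 ]
err tool mm [ 0.5  0.5 -0.3]
0.18,-0.0005,-0.0005,0.0003,0.04,-0.01,0.02,0.18,0,0,0,0,0,0,0.18,0,0,0,0,0,0,0.18,0,0,0,0,0,0,0.18,0,0,0,0,0,0
-1,-0,0,-0.018,0,0,0,-1,-0,0,-0.018,0,0,0,-1,-0.0258,-0.004,-0.014,0.02,6,0.01,-1,-0.0241,-0.004,-0.0166,0.02,6,0.01,-1,-0.0204,-0.0403,-0.0027,0.23,6,1.47
-1,-0.021,-0.0398,-0.0047,0.23,6,1.47,-1,-0.0214,-0.0393,-0.0068,0.23,6,1.47,-1,0.0219,-0.04,0.005,0,0,0,-1,0.0219,-0.04,0.005,0,0,0,-1,0.0219,-0.04,0.005,0,0,0
```

Request:
carry_out(moves=[-1,0,0,-0.018,0,0,0,-1,0,0,-0.018,0,0,0,-1,0,0,0,0,0,0,-1,-0.0258,-0.004,-0.014,0,6,0,-1,-0.0241,-0.004,-0.0166,0,6,0])

```text
clock: 14.05
tcp_pos: [0.6084, -0.2986, 0.1405]
orientation: [-0.009, 0.983, -0.033, -0.178]
wrist_force: [2.2, -0.9, 0.7]
finger_gap: 0.0211
```

Run:
```python
from plan import *
st()
plan([((.55,-.17,.19),tool(SY,0)),(strip(1,.175)+[0,-.04,0],tool(SY,0))],-1)
```

```text
t 14.05 p [ 0.6084 -0.2986  0.1405] x [ 0.934 -0.061 -0.351] z [-0.35   0.029 -0.936] F [ 2.2 -0.9  0.7] gap 0.0211 q [-0.51  0.89  0.71  1.72 -0.15  1.15]
-1,-0.0266,-0.0416,-0.0074,0.17,6.86,1.51,-1,-0.0266,-0.0409,-0.0105,0.17,6.86,1.51,-1,-0.0263,-0.0402,-0.0135,0.17,6.86,1.51,-1,0.0219,-0.04,0.005,0,0,0,-1,0.0219,-0.04,0.005,0,0,0
-1,0.0219,-0.04,0.005,0,0,0,-1,0,0,0,0,0,0,-1,0,0,0,0,0,0,-1,0,0,0,0,0,0,-1,0,0,0,0,0,0
```

Request:
carry_out(moves=[-1,-0.0266,-0.0416,-0.0074,0.2,6.9,1.5,-1,-0.0266,-0.0409,-0.0105,0.2,6.9,1.5,-1,-0.0263,-0.0402,-0.0135,0.2,6.9,1.5,-1,0.0219,-0.04,0.005,0,0,0,-1,0.0219,-0.04,0.005,0,0,0])

```text
clock: 14.68
tcp_pos: [0.604, -0.1029, 0.1872]
orientation: [0.003, 0.997, -0.077, 0.008]
wrist_force: [0.6, -0.1, -1.1]
finger_gap: 0.0212
```

Run:
```python
from plan import *
st()
plan([(strip(1,.15)+[0,-.003,0],tool(SY,0),3)],-1)
```

```text
t 14.68 p [ 0.604  -0.1029  0.1872] x [ 0.988 -0.153  0.017] z [ 0.016 -0.008 -1.   ] F [ 0.6 -0.1 -1.1] gap 0.0212 q [-0.3   0.39  0.02  1.18 -0.    1.43]
-1,0.0052,-0.0275,0.0124,0.1,-0.33,-0.14,-1,0.0053,-0.0275,0.0124,0.1,-0.33,-0.14,-1,0.0055,-0.0275,0.0124,0.1,-0.33,-0.14,-1,0,0,0,0,0,0,-1,0,0,0,0,0,0
```

Request:
carry_out(moves=[-1,0.005,-0.025,0.012,0.1,-0.3,-0.1,-1,0.005,-0.025,0.012,0.1,-0.3,-0.1,-1,0.004,-0.02,0.008,0.1,-0.3,-0.1,-1,0,0,0,0,0,0,-1,0,0,0,0,0,0])

```text
clock: 15.3
tcp_pos: [0.6344, -0.0324, 0.1594]
orientation: [0.002, 0.997, -0.072, 0.008]
wrist_force: [0.0, -0.8, -1.0]
finger_gap: 0.0212
```

```bash
cat >> plan.py <<'E'
def toS(k,z,dy,n=1,g=-1):
    p,Rm=pose();t=strip(k,z)+own(SY,0)@[0,dy,0];print('err stand mm',((p-t)@own(SY,0)*1000).round(1));plan([(t,tool(SY),n)],g)
E
python3 - <<'E'
from plan import *
from fit import board
st();toS(1,.15,0);snap('wrist','w5.png');c=cam('wrist')
print(proj(c,board([*S,np.radians(SY)])).round(0).tolist())
p,Rm=pose()
for d in(.028,-.02):
  print('stick',d,proj(c,[p+Rm@np.array([x,y,d])for x in(-.011,.011)for y in(-.08,.08)]).round(0).tolist())
E
```

```text
t 15.3 p [ 0.6344 -0.0324  0.1594] x [ 0.99  -0.144  0.017] z [ 0.017 -0.004 -1.   ] F [ 0.  -0.8 -1. ] gap 0.0212 q [-0.18  0.45  0.04  1.15 -0.    1.54]
err stand mm [  3.5 -11.1   9.4]
-1,-0.0036,-0.0111,0.0093,0.11,-0.98,0.11,-1,0,0,0,0,0,0,-1,0,0,0,0,0,0,-1,0,0,0,0,0,0,-1,0,0,0,0,0,0
[[325.0, 56.0], [316.0, 304.0], [46.0, 306.0], [-13.0, 54.0], [290.0, 67.0], [288.0, 296.0], [254.0, 297.0], [249.0, 67.0], [67.0, 67.0], [107.0, 298.0], [73.0, 298.0], [26.0, 67.0]]
stick 0.028 [[253.0, 87.0], [259.0, 375.0], [302.0, 87.0], [296.0, 375.0]]
stick -0.02 [[241.0, 82.0], [253.0, 457.0], [312.0, 82.0], [301.0, 457.0]]
```

View pics/w5.png

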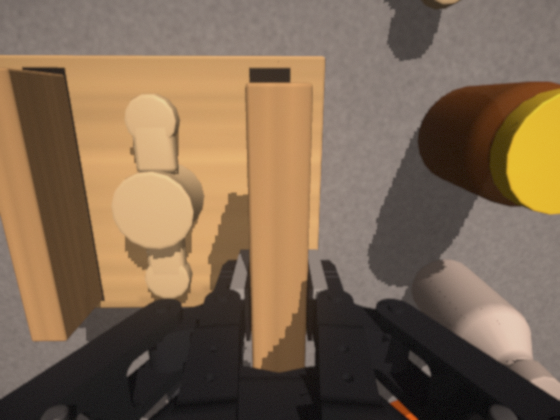

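Request:
carry_out(moves=[-1,-0.0036,-0.0115,0.012,0.1,-1,0.1,-1,0,0,0.014,0,0,0,-1,0,0,0.012,0,0,0,-1,0,0,0,0,0,0,-1,0,0,0,0,0,0])

```text
clock: 15.98
tcp_pos: [0.6318, -0.0218, 0.118]
orientation: [0.0, 0.997, -0.074, -0.001]
wrist_force: [0.0, 0.2, -1.2]
finger_gap: 0.0214
```

Run:
```python
from plan import *
st();toS(1,.095,.001)
```

```text
t 15.97 p [ 0.6318 -0.0218  0.118 ] x [ 0.989 -0.149 -0.003] z [-0.003  0.    -1.   ] F [ 0.   0.2 -1.2] gap 0.0214 q [-0.16  0.48 -0.01  1.08 -0.    1.56]
err stand mm [-0.6 -2.  23. ]
-1,0.0007,-0.002,0.023,0.02,0.16,-0.18,-1,0,0,0,0,0,0,-1,0,0,0,0,0,0,-1,0,0,0,0,0,0,-1,0,0,0,0,0,0
```

Request:
carry_out(moves=[-1,0,-0.002,0.012,0,0.15,-0.2,-1,0,0,0.008,0,0,0,-1,0,0,0.002,0,0,0,-1,0,0,0,0,0,0,-1,0,0,0,0,0,0])

```text
clock: 16.6
tcp_pos: [0.6325, -0.0198, 0.0951]
orientation: [0.0, 0.997, -0.073, 0.001]
wrist_force: [-0.2, -0.2, -1.3]
finger_gap: 0.0215
```

Run:
```python
from plan import *
st();toS(1,.092,.001)
```

```text
t 16.6 p [ 0.6325 -0.0198  0.0951] x [ 0.989 -0.145  0.001] z [ 0.001 -0.001 -1.   ] F [-0.2 -0.2 -1.3] gap 0.0215 q [-0.16  0.5  -0.04  1.03 -0.    1.56]
err stand mm [-0.2  0.1  3.1]
-1,0.0002,0.0001,0.0031,0.02,-0.07,0.03,-1,0,0,0,0,0,0,-1,0,0,0,0,0,0,-1,0,0,0,0,0,0,-1,0,0,0,0,0,0
```

Request:
carry_out(moves=[-1,-0.0004,0,0.001,0,0,0,-1,0,0,0.001,0,0,0,-1,0,0,0.0005,0,0,0,-1,0,0,0,0,0,0,-1,0,0,0,0,0,0])

```text
clock: 17.23
tcp_pos: [0.6325, -0.0198, 0.094]
orientation: [0.0, 0.997, -0.073, 0.002]
wrist_force: [-0.0, -0.2, -0.4]
finger_gap: 0.0211
```

Request:
carry_out(moves=[-1,0,0,0.0005,0,0,0,-1,0,0,0.0005,0,0,0,-1,0,0,0,0,0,0,-1,0,0,0,0,0,0,-1,0,0,0,0,0,0])

```text
clock: 17.85
tcp_pos: [0.6327, -0.0199, 0.0936]
orientation: [0.0, 0.997, -0.073, 0.002]
wrist_force: [-1.9, 0.0, 2.5]
finger_gap: 0.0213
```

Request:
carry_out(moves=[-1,0,0,0.001,0,0,0,-1,0,0,0.0005,0,0,0,-1,0,0,0,0,0,0,-1,0,0,0,0,0,0,-1,0,0,0,0,0,0])

```text
clock: 18.48
tcp_pos: [0.6327, -0.0199, 0.0934]
orientation: [0.0, 0.997, -0.073, 0.002]
wrist_force: [-1.1, -0.9, 3.7]
finger_gap: 0.0214
```

Run:
```python
from plan import *
st();toS(1,.092,.001);print(np.round(env.get_state()['ft_torque'],2))
```

```text
t 18.48 p [ 0.6327 -0.0199  0.0934] x [ 0.989 -0.145  0.005] z [ 0.004 -0.001 -1.   ] F [-1.1 -0.9  3.7] gap 0.0214 q [-0.16  0.5  -0.05  1.02  0.    1.56]
err stand mm [ 0.  -0.   1.4]
-1,-0,-0,0.0014,-0,-0.26,0.04,-1,0,0,0,0,0,0,-1,0,0,0,0,0,0,-1,0,0,0,0,0,0,-1,0,0,0,0,0,0
[0.25 0.42 0.1 ]
```

Request:
carry_out(moves=[-0.2,0,0,0,0,0,0,-0.2,0,0,0,0,0,0,-0.2,0,0,0,0,0,0,-0.2,0,0,0,0,0,0,-0.2,0,0,-0.015,0,0,0])

```text
clock: 19.1
tcp_pos: [0.6319, -0.0198, 0.1062]
orientation: [0.0, 0.997, -0.073, 0.001]
wrist_force: [0.6, -0.5, -0.3]
finger_gap: 0.0341
```

Request:
carry_out(moves=[-0.2,0,0,-0.03,0,0,0,-0.2,0,0,-0.04,0,0,0,0,-0.02,0,-0.04,0,0,0,0,-0.03,0,-0.04,0,0,0,0,-0.02,0,-0.02,0,0,0])

```text
clock: 19.73
tcp_pos: [0.5618, -0.0096, 0.2856]
orientation: [0.0, 0.997, -0.073, 0.003]
wrist_force: [0.1, 0.1, -0.4]
finger_gap: 0.0425
```

```bash
cat >> plan.py <<'E'
U=np.array([.5312,.274,.0404]);UY=-6.3
E
python3 - <<'E'
from plan import *
st()
plan([((.545,.12,.25),tool(-7)),(U*[1,1,0]+[0,0,.19],tool(UY))],0.0)
E
```

```text
t 19.73 p [ 0.5618 -0.0096  0.2856] x [ 0.989 -0.145  0.005] z [ 0.005 -0.001 -1.   ] F [ 0.1  0.1 -0.4] gap 0.0425 q [-0.16  0.28  0.1   1.39 -0.    1.56]
0,-0.0119,-0.0419,0.0118,0.01,-0.1,-0.45,0,-0.0115,-0.042,0.0118,0.01,-0.1,-0.45,0,-0.0112,-0.0421,0.0118,0.01,-0.1,-0.45,0,-0.0081,-0.0378,0.015,-0,0,-0.17,0,-0.008,-0.0378,0.015,-0,0,-0.17
0,-0.0079,-0.0378,0.015,-0,0,-0.17,0,-0.0078,-0.0379,0.015,-0,0,-0.17,0,0,0,0,0,0,0,0,0,0,0,0,0,0,0,0,0,0,0,0,0
```

Run:
```python
from plan import *
from fit import board
env.read_camera('wrist');env.read_camera('wrist');st();c=cam('wrist');snap('wrist','w6.png')
print(proj(c,board([*S,np.radians(SY)])).round(0).tolist())
for k in(-1,1): print('stick',k,proj(c,[strip(k,.0617+.048)+own(SY,0)@np.array([x,y,0])for x in(-.011,.011)for y in(.08,-.08)]).round(0).tolist())
```

```text
t 19.82 p [ 0.5619 -0.0095  0.2865] x [ 0.989 -0.145  0.007] z [ 0.007 -0.001 -1.   ] F [ 0.8 -0.3  0.2] gap 0.0425 q [-0.16  0.27  0.1   1.39 -0.    1.56]
[[383.0, 85.0], [369.0, 250.0], [187.0, 250.0], [173.0, 85.0], [360.0, 92.0], [350.0, 244.0], [327.0, 244.0], [335.0, 92.0], [221.0, 92.0], [228.0, 245.0], [206.0, 245.0], [195.0, 92.0]]
stick -1 [[185.0, 95.0], [198.0, 261.0], [210.0, 95.0], [220.0, 261.0]]
stick 1 [[346.0, 95.0], [336.0, 261.0], [371.0, 95.0], [358.0, 261.0]]
```

Request:
carry_out(moves=[0,-0.012,-0.042,0.012,0,-0.1,-0.5,0,-0.011,-0.042,0.012,0,-0.1,-0.5,0,-0.011,-0.042,0.012,0,-0.1,-0.5,0,-0.008,-0.038,0.015,0,0,-0.2,0,-0.008,-0.038,0.015,0,0,-0.2])

```text
clock: 20.5
tcp_pos: [0.5427, 0.1995, 0.2121]
orientation: [0.001, 0.998, -0.06, -0.0]
wrist_force: [-0.3, 1.0, 0.7]
finger_gap: 0.0426
```

Request:
carry_out(moves=[0,-0.008,-0.02,0.012,0,0,-0.2,0,-0.004,-0.01,0,0,0,0,0,0,0,0,0,0,0,0,0,0,0,0,0,0,0,0,0,0,0,0,0])

```text
clock: 21.12
tcp_pos: [0.5342, 0.2324, 0.1956]
orientation: [0.002, 0.998, -0.057, -0.003]
wrist_force: [-0.3, 0.3, -0.4]
finger_gap: 0.0429
```

Run:
```python
from plan import *
from fit import ub
st();c=cam('wrist');snap('wrist','w7.png')
print('board',proj(c,ub([*U,np.radians(UY)])).round(0).tolist())
print('bar top',proj(c,[U*[1,1,0]+[0,0,.08]+own(UY,0)@np.array([x,y,0])for x in(-.01,.01)for y in(.045,-.045)]).round(0).tolist())
a=cv2.imread('pics/raw_w6.png')[:,110:510];b=cv2.imread('pics/raw_w7.png')[:,80:480]
cv2.imwrite('pics/comb.png',np.hstack([a,b]))
```

```text
t 21.12 p [0.5342 0.2324 0.1956] x [ 0.994 -0.113 -0.006] z [-0.006 -0.004 -1.   ] F [-0.3  0.3 -0.4] gap 0.0429 q [ 0.27  0.35 -0.02  1.21 -0.    1.96]
board [[400.0, 21.0], [380.0, 240.0], [163.0, 240.0], [138.0, 23.0]]
bar top [[253.0, 82.0], [256.0, 206.0], [282.0, 82.0], [282.0, 206.0]]
```

View pics/comb.png

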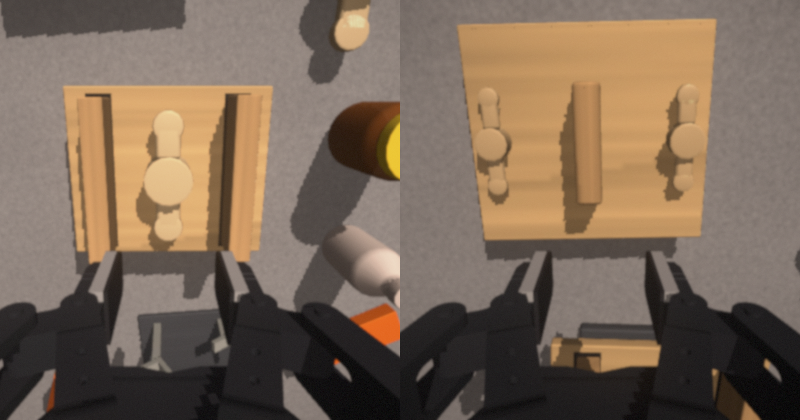

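Left half: both sticks stand on their strips. The tops are at (188–212,97)→(200–219,262) and (347–372,95)→(339–362,262), within 2 to 3 px (about 1 mm) of centred. Right half: the grip bar runs (254–280,82) to (260–282,204), and the board's yaw is about −5.5° rather than −6.3°.

```bash
cat >> plan.py <<'E'
U=np.array([.5305,.2742,.0404]);UY=-5.5
def toU(z,n=1,g=0):
    p,Rm=pose();t=U*[1,1,0]+[0,0,z];print('err board mm',((p-t)@own(UY,0)*1000).round(1));plan([(t,tool(UY),n)],g)
E
python3 - <<'E'
from plan import *
toU(.115,3)
E
```

```text
err board mm [  7.8 -41.2  80.7]
0,-0.0027,-0.0138,0.0268,0.08,0.11,-0.34,0,-0.0026,-0.0138,0.0269,0.08,0.11,-0.34,0,-0.0026,-0.0138,0.0269,0.08,0.11,-0.34,0,0,0,0,0,0,0,0,0,0,0,0,0,0
```

Request:
carry_out(moves=[0,-0.0027,-0.014,0.026,0.1,0.1,-0.3,0,-0.0026,-0.013,0.026,0.1,0.1,-0.3,0,-0.002,-0.009,0.02,0.1,0.1,-0.3,0,0,0,0,0,0,0,0,0,0,0,0,0,0])

```text
clock: 21.8
tcp_pos: [0.5341, 0.2669, 0.1255]
orientation: [-0.001, 0.999, -0.052, 0.003]
wrist_force: [-0.5, 0.2, -0.2]
finger_gap: 0.0424
```

Run:
```python
from plan import *
st();toU(.066,2)
```

```text
t 21.8 p [0.5341 0.2669 0.1255] x [ 0.995 -0.103  0.006] z [ 0.006  0.002 -1.   ] F [-0.5  0.2 -0.2] gap 0.0424 q [ 0.33  0.41 -0.11  1.05  0.    2.  ]
err board mm [ 4.3 -7.  59.5]
0,-0.0024,-0.0034,0.0297,-0.09,-0.17,-0.21,0,-0.0023,-0.0034,0.0297,-0.09,-0.17,-0.21,0,0,0,0,0,0,0,0,0,0,0,0,0,0,0,0,0,0,0,0,0
```

Request:
carry_out(moves=[0,-0.0042,-0.007,0.015,-0.2,-0.3,-0.4,0,0,0,0,0,0,0,0,0,0,0.018,0,0,0,0,0,0,0.014,0,0,0,0,0,0,0,0,0,0])

```text
clock: 22.42
tcp_pos: [0.5326, 0.2745, 0.0792]
orientation: [-0.0, 0.999, -0.049, 0.002]
wrist_force: [0.3, -0.5, -0.1]
finger_gap: 0.0428
```

Run:
```python
from plan import *
st();toU(.064,1)
```

```text
t 22.43 p [0.5326 0.2745 0.0792] x [ 0.995 -0.097  0.005] z [ 0.005  0.001 -1.   ] F [ 0.3 -0.5 -0.1] gap 0.0428 q [ 0.34  0.45 -0.17  0.95 -0.    2.01]
err board mm [ 2.1  0.5 15.2]
0,-0.0021,0.0006,0.0152,-0.05,-0.26,-0.06,0,0,0,0,0,0,0,0,0,0,0,0,0,0,0,0,0,0,0,0,0,0,0,0,0,0,0,0
```

Request:
carry_out(moves=[0,-0.002,0.0005,0.009,0,-0.3,0,0,0,0,0.0035,0,0,0,0,0,0,0,0,0,0,0,0,0,0,0,0,0,0,0,0,0,0,0,0])

```text
clock: 23.05
tcp_pos: [0.5315, 0.2745, 0.0674]
orientation: [-0.001, 0.999, -0.049, 0.001]
wrist_force: [0.2, -0.8, 0.4]
finger_gap: 0.0431
```

Run:
```python
from plan import *
st();toU(.064,1)
```

```text
t 23.05 p [0.5315 0.2745 0.0674] x [ 0.995 -0.097  0.001] z [ 0.001  0.002 -1.   ] F [ 0.2 -0.8  0.4] gap 0.0431 q [ 0.34  0.46 -0.18  0.93  0.    2.01]
err board mm [1.  0.4 3.4]
0,-0.001,0.0004,0.0034,-0.11,-0.07,-0.07,0,0,0,0,0,0,0,0,0,0,0,0,0,0,0,0,0,0,0,0,0,0,0,0,0,0,0,0
```

Request:
carry_out(moves=[0,-0.001,0,0.0035,-0.1,-0.1,0,0,0,0,0,0,0,0,-1,0,0,0,0,0,0,-1,0,0,0,0,0,0,-1,0,0,0,0,0,0], squeeze=90)

```text
clock: 23.68
tcp_pos: [0.5307, 0.2748, 0.0642]
orientation: [-0.0, 0.999, -0.049, 0.0]
wrist_force: [0.4, 1.1, -0.4]
finger_gap: 0.0186
```

Request:
carry_out(moves=[-1,0,0,0,0,0,0,-1,0,0,-0.006,0,0,0,-1,0,0,-0.01,0,0,0,-1,0,0,-0.02,0,0,0,-1,0,0,-0.02,0,0,0], squeeze=90)

```text
clock: 24.3
tcp_pos: [0.5276, 0.2735, 0.1188]
orientation: [0.002, 0.999, -0.049, -0.004]
wrist_force: [0.6, -0.6, -4.8]
finger_gap: 0.0183
```

Run:
```python
from plan import *
st();print(np.round(env.get_state()['ft_torque'],2));p,Rm=pose();print(np.degrees(np.arctan2(Rm[1,0],Rm[0,0])))
plan([((.545,.22,.21),tool(-6)),(S*[1,1,0]+[0,0,.22],tool(SY))],-1)
```

```text
t 24.3 p [0.5276 0.2735 0.1188] x [ 0.995 -0.097 -0.008] z [-0.009 -0.003 -1.   ] F [ 0.6 -0.6 -4.8] gap 0.0183 q [ 0.34  0.42 -0.11  1.05  0.    2.01]
[ 0.01 -0.01 -0.01]
-5.573510034658778
-1,0.0073,0.0173,-0.0304,0.07,0.16,0.14,-1,0.0074,0.0172,-0.0304,0.07,0.16,0.14,-1,0.0075,0.0172,-0.0304,0.07,0.16,0.14,-1,0.0085,0.0455,-0.002,0,-0,0.47,-1,0.0088,0.0454,-0.002,0,-0,0.47
-1,0.0092,0.0454,-0.002,0,-0,0.47,-1,0.0096,0.0453,-0.002,0,-0,0.47,-1,0.01,0.0452,-0.002,0,-0,0.47,-1,0,0,0,0,0,0,-1,0,0,0,0,0,0
```

Request:
carry_out(moves=[-1,0.0073,0.0173,-0.03,0,0.2,0.1,-1,0.0074,0.0172,-0.03,0,0.2,0.1,-1,0.0075,0.0172,-0.02,0,0.2,0.1,-1,0.0085,0.04,-0.002,0,0,0.5,-1,0.0088,0.045,-0.002,0,0,0.5])

```text
clock: 24.92
tcp_pos: [0.5534, 0.1333, 0.2091]
orientation: [0.002, 0.998, -0.057, 0.002]
wrist_force: [0.5, -0.8, -4.2]
finger_gap: 0.0183
```

Request:
carry_out(moves=[-1,0.009,0.045,0,0,0,0.5,-1,0.009,0.04,0,0,0,0.5,-1,0.005,0.03,0,0,0,0.3,-1,0,0,0,0,0,0,-1,0,0,0,0,0,0])

```text
clock: 25.55
tcp_pos: [0.5616, 0.0097, 0.2116]
orientation: [0.002, 0.997, -0.071, 0.002]
wrist_force: [0.6, 0.7, -3.5]
finger_gap: 0.0185
```

```bash
cat >> plan.py <<'E'
def toF(z,n=1,g=-1):
    p,Rm=pose();t=S*[1,1,0]+[0,0,z];print('err stand mm',((p-t)@own(SY,0)*1000).round(1));plan([(t,tool(SY),n)],g)
E
python3 - <<'E'
from plan import *
st();toF(.19,2)
E
```

```text
t 25.55 p [0.5616 0.0097 0.2116] x [ 0.99  -0.142  0.005] z [ 0.005 -0.004 -1.   ] F [ 0.6  0.7 -3.5] gap 0.0185 q [-0.12  0.29 -0.06  1.22 -0.    1.59]
err stand mm [-4.7 20.  21.6]
-1,0.0022,0.01,0.0108,0.08,-0.15,0.11,-1,0.0023,0.01,0.0108,0.08,-0.15,0.11,-1,0,0,0,0,0,0,-1,0,0,0,0,0,0,-1,0,0,0,0,0,0
```

Request:
carry_out(moves=[-1,0.0024,0.0105,0.012,0.1,-0.2,0.1,-1,0.0023,0.01,0.01,0.1,-0.2,0.1,-1,0,0,0,0,0,0,-1,0,0,0,0,0,0,-1,0,0,0,0,0,0])

```text
clock: 26.18
tcp_pos: [0.5629, -0.0103, 0.1873]
orientation: [-0.001, 0.997, -0.071, -0.002]
wrist_force: [0.4, 0.6, -4.4]
finger_gap: 0.0186
```

Run:
```python
from plan import *
st();toF(.165,2);c=cam('wrist');snap('wrist','w8.png');snap('scene','s8.png')
a=cv2.imread('pics/raw_w8.png');b=cv2.imread('pics/raw_s8.png')
a=a[:,60:460];b=cv2.resize(b[140:280,220:353],(400,420),interpolation=cv2.INTER_CUBIC)
cv2.imwrite('pics/comb2.png',np.hstack([a,b]))
p,Rm=pose();z=.03
print('held board',proj(c,[p+Rm@np.array([x,y,z-.006])for x in(-.1,.1)for y in(-.09,.09)]).round(0).tolist())
```

```text
t 26.18 p [ 0.5629 -0.0103  0.1873] x [ 0.99  -0.142 -0.004] z [-0.004  0.002 -1.   ] F [ 0.4  0.6 -4.4] gap 0.0186 q [-0.16  0.31 -0.09  1.17  0.    1.55]
err stand mm [-0.5  0.3 22.3]
-1,0.0003,0.0002,0.0111,-0.04,0.12,0.11,-1,0.0003,0.0002,0.0111,-0.04,0.12,0.11,-1,0,0,0,0,0,0,-1,0,0,0,0,0,0,-1,0,0,0,0,0,0
held board [[45.0, 62.0], [107.0, 394.0], [510.0, 62.0], [449.0, 394.0]]
```

View pics/comb2.png

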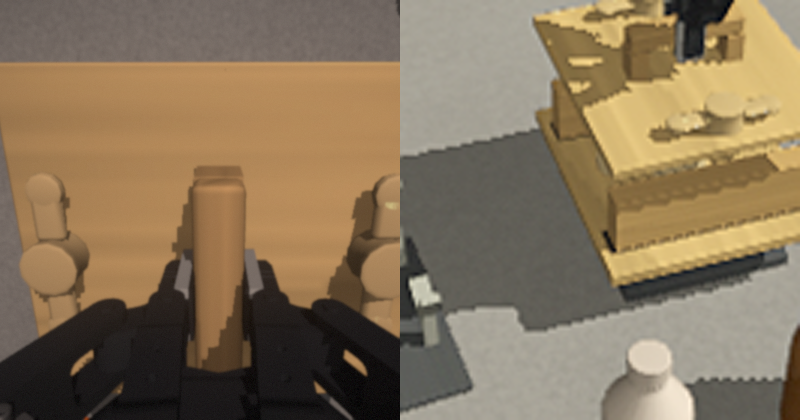

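Request:
carry_out(moves=[-1,0.0005,0.001,0.012,0,0.1,0.1,-1,0,0,0.01,0,0,0.1,-1,0,0,0.004,0,0,0,-1,0,0,0,0,0,0,-1,0,0,0,0,0,0])

```text
clock: 26.9
tcp_pos: [0.563, -0.011, 0.1594]
orientation: [-0.001, 0.997, -0.073, -0.001]
wrist_force: [-0.8, -0.7, -4.9]
finger_gap: 0.0181
```

Run:
```python
from plan import *
st();toF(.15,2)
```

```text
t 26.9 p [ 0.563  -0.011   0.1594] x [ 0.989 -0.145 -0.002] z [-0.002  0.002 -1.   ] F [-0.8 -0.7 -4.9] gap 0.0181 q [-0.16  0.33 -0.14  1.11  0.    1.55]
err stand mm [-0.2 -0.4  9.4]
-1,0.0001,-0.0002,0.0047,-0.04,0.07,0.01,-1,0.0001,-0.0002,0.0047,-0.04,0.07,0.01,-1,0,0,0,0,0,0,-1,0,0,0,0,0,0,-1,0,0,0,0,0,0
```

Aligned to under 0.5 mm. I'll lower it in gentle steps.

Request:
carry_out(moves=[-1,0,0,0.004,0,0.1,0,-1,0,0,0.003,0,0,0,-1,0,0,0.001,0,0,0,-1,0,0,0,0,0,0,-1,0,0,0,0,0,0])

```text
clock: 27.52
tcp_pos: [0.5635, -0.0111, 0.1514]
orientation: [-0.001, 0.997, -0.073, 0.0]
wrist_force: [0.5, 0.1, -4.8]
finger_gap: 0.0186
```

Request:
carry_out(moves=[-1,0,0,0.001,0,0,0,-1,0,0,0.001,0,0,0,-1,0,0,0,0,0,0,-1,0,0,0,0,0,0,-1,0,0,0,0,0,0])

```text
clock: 28.15
tcp_pos: [0.5636, -0.0111, 0.1495]
orientation: [-0.001, 0.997, -0.073, 0.001]
wrist_force: [0.0, 0.9, -4.7]
finger_gap: 0.0187
```

Request:
carry_out(moves=[-1,0,0,0.001,0,0,0,-1,0,0,0.001,0,0,0,-1,0,0,0,0,0,0,-1,0,0,0,0,0,0,-1,0,0,0,0,0,0])

```text
clock: 28.78
tcp_pos: [0.5636, -0.0111, 0.1473]
orientation: [-0.001, 0.997, -0.073, 0.001]
wrist_force: [-0.7, -0.0, -4.3]
finger_gap: 0.018
```

Request:
carry_out(moves=[-1,0,0,0.0005,0,0,0,-1,0,0,0.0005,0,0,0,-1,0,0,0,0,0,0,-1,0,0,0,0,0,0,-1,0,0,0,0,0,0])

```text
clock: 29.4
tcp_pos: [0.5637, -0.0111, 0.1463]
orientation: [-0.001, 0.997, -0.073, 0.001]
wrist_force: [0.2, 0.6, -3.7]
finger_gap: 0.0183
```

Request:
carry_out(moves=[-1,0,0,0.0005,0,0,0,-1,0,0,0.0005,0,0,0,-1,0,0,0,0,0,0,-1,0,0,0,0,0,0,-1,0,0,0,0,0,0])

```text
clock: 30.02
tcp_pos: [0.5638, -0.0111, 0.1457]
orientation: [-0.001, 0.997, -0.073, 0.001]
wrist_force: [-0.2, 0.2, -3.4]
finger_gap: 0.0185
```

Request:
carry_out(moves=[-1,0,0,0.0005,0,0,0,-1,0,0,0.0005,0,0,0,-1,0,0,0,0,0,0,-1,0,0,0,0,0,0,-1,0,0,0,0,0,0])

```text
clock: 30.65
tcp_pos: [0.5638, -0.0111, 0.1455]
orientation: [-0.001, 0.997, -0.073, 0.001]
wrist_force: [-1.1, 0.3, -2.3]
finger_gap: 0.018
```

Request:
carry_out(moves=[-1,0,0,0.001,0,0,0,-1,0,0,0.001,0,0,0,-1,0,0,0,0,0,0,-1,0,0,0,0,0,0,-1,0,0,0,0,0,0])

```text
clock: 31.28
tcp_pos: [0.5638, -0.0112, 0.1451]
orientation: [-0.0, 0.997, -0.073, 0.002]
wrist_force: [-1.8, 0.3, 1.4]
finger_gap: 0.0184
```

Run:
```python
from plan import *
st();toF(.145);print(np.round(env.get_state()['ft_torque'],2))
```

```text
t 31.27 p [ 0.5638 -0.0112  0.1451] x [ 0.989 -0.145  0.004] z [ 0.004  0.001 -1.   ] F [-1.8  0.3  1.4] gap 0.0184 q [-0.16  0.34 -0.17  1.07  0.    1.55]
err stand mm [ 0.6 -0.4  0.1]
-1,-0.0006,-0.0004,0.0001,-0.06,-0.2,0.03,-1,0,0,0,0,0,0,-1,0,0,0,0,0,0,-1,0,0,0,0,0,0,-1,0,0,0,0,0,0
[ 0.09  0.6  -0.05]
```

Request:
carry_out(moves=[-1,-0.0003,0,0.0007,0,-0.25,0,-1,0,0,0.0003,0,0,0,-1,0,0,0,0,0,0,-1,0,0,0,0,0,0,-1,0,0,0,0,0,0])

```text
clock: 31.9
tcp_pos: [0.5639, -0.0112, 0.1448]
orientation: [-0.0, 0.997, -0.073, 0.0]
wrist_force: [-2.3, -0.2, 4.0]
finger_gap: 0.0188
```

Run:
```python
from plan import *
st();toF(.145);print(np.round(env.get_state()['ft_torque'],2))
```

```text
t 31.9 p [ 0.5639 -0.0112  0.1448] x [ 0.989 -0.145  0.   ] z [ 0.     0.001 -1.   ] F [-2.3 -0.2  4. ] gap 0.0188 q [-0.16  0.34 -0.16  1.07  0.    1.55]
err stand mm [ 0.6 -0.4 -0.2]
-1,-0.0006,-0.0004,-0.0002,-0.06,-0.01,0.03,-1,0,0,0,0,0,0,-1,0,0,0,0,0,0,-1,0,0,0,0,0,0,-1,0,0,0,0,0,0
[0.04 0.57 0.01]
```

Request:
carry_out(moves=[-0.2,0,0,0,0,0,0,-0.2,0,0,0,0,0,0,-0.2,0,0,0,0,0,0,-0.2,0,0,0,0,0,0,-0.2,0,0,-0.01,0,0,0])

```text
clock: 32.52
tcp_pos: [0.5646, -0.0113, 0.1535]
orientation: [-0.001, 0.997, -0.073, 0.0]
wrist_force: [0.6, 0.7, -0.3]
finger_gap: 0.0341
```

Request:
carry_out(moves=[-0.2,0,0,-0.03,0,0,0,-0.2,0,0,-0.04,0,0,0,-0.2,0,0,-0.05,0,0,0,-0.2,0,0,-0.03,0,0,0,-0.2,0,0,0,0,0,0])

```text
clock: 33.15
tcp_pos: [0.5647, -0.0115, 0.3119]
orientation: [-0.0, 0.997, -0.073, 0.002]
wrist_force: [0.2, 0.9, -0.1]
finger_gap: 0.0344
```

Run:
```python
from plan import *
from fit import ub
env.read_camera('wrist');st();c=cam('wrist');snap('wrist','w9.png');snap('scene','s9.png')
a=cv2.imread('pics/raw_w9.png')[:,80:480];b=cv2.imread('pics/raw_s9.png')
b=cv2.resize(b[130:288,225:375],(400,420),interpolation=cv2.INTER_CUBIC)
cv2.imwrite('pics/comb3.png',np.hstack([a,b]))
P=ub([*S[:2],.1217,np.radians(SY)]);print('top pred wrist',(proj(c,P)-[80,0]).round(0).tolist());
q=(proj(cam('scene'),np.vstack([P,P-[0,0,.01]]))-[225,130])*[400/150,420/158]+[400,0];print('scene',q.round(0).tolist())
```

```text
t 33.2 p [ 0.5642 -0.0114  0.3104] x [ 0.989 -0.145  0.002] z [ 0.002  0.001 -1.   ] F [ 0.1  0.8 -1.1] gap 0.0342 q [-0.16  0.28  0.17  1.46  0.    1.55]
top pred wrist [[308.0, 82.0], [292.0, 264.0], [102.0, 264.0], [85.0, 82.0]]
scene [[778.0, 169.0], [572.0, 216.0], [504.0, 76.0], [683.0, 41.0], [777.0, 178.0], [572.0, 225.0], [504.0, 84.0], [683.0, 50.0]]
```

View pics/comb3.png

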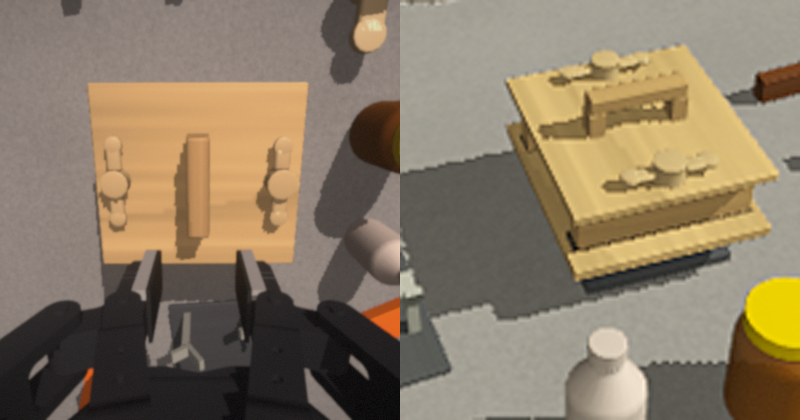

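The board sits level and square on both sticks. Its wrist-view corners are (89,83), (307,83), (293,264) and (104,264), against a predicted (85,82), (308,82), (292,264) and (102,264). The gripper is clear, so I'm handing in.

```bash
python3 -c "
from workcell import env
print(env.hand_in())"
```

```text
the job is handed in; nothing more can be done
None
```

The job is done and handed in at about 33 s of the 72 s allowed. Both sticks stand on their narrow edges on the rubber strips, and the upper board rests on them with the gripper well clear.

- **Sticks:** The near stick (b) went on the near strip and the far stick (a) on the far strip. A wrist view taken after both were placed showed each within about 1 to 2 mm of centred; stick a may be turned about 0.5°.
- **Upper board:** I lowered it by feel in steps of 1 mm or less. At release it was level to within about 0.1° by the tool's orientation. The last wrist view put its corners within 1 to 4 px (up to about 3 mm) of square over the stand, and the scene view showed it resting on both sticks, clear of the vertebra.
- **Forces:** About 5 N per stick and 8 to 9 N for the board at the readings, well under the 30 N limit.
- **Bystanders and look-alikes:** I never reached for any of them. I did not do a final measurement of their positions.

**Checks that disagreed:**
- An early wrist picture, taken before the arm had settled, was out by 3 to 5 mm. I dropped that correction for stick a and went back to the first camera fit.
- Stick a touched down with the tool about 2 mm higher than stick b, most likely a slightly different grip depth, since the board still sat level.
- The wrist camera also showed a steady offset of about 1 to 1.5 mm in x, so I judged positions against each other in the same picture.

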